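Shift the locked-out shutter lever past its gate

TASK

Two small grey shutter boxes stand on the bench. Open the shutter of the one whose lever carries a sliding lockout collar: lift the collar up its lever, take the lever over the raised gate to the far end of its slot, and let the collar drop back down behind the gate. Leave the plain ball-topped lever of the other box as it stands.

Things in the scene. Friction and masses are not known exactly. Their poses are not given: they have to be found in the camera images.
- collar_grip (a point): Grip point on the axis of the lockout collar (grooved steel sleeve, 26 mm across, 38 long), 13 mm below its top, 25 above its foot (34 x 16 x 8 mm, wide along y). Axes tilt with the lever: z up along it, y along its hinge, level; the level part of x is the way the lever must go. Hinge line 108 mm (+ joint lock_collar) down -z, 12 mm above the bench. Lever's 18 mm cap ends 36 mm above.
- lock_lever (a joint): Lean of the 10 mm steel lever with the collar, rad: 0 = 0.36 back at the near stop, 0.36 upright between the gate posts (over the hinge, 8 mm thick along the slot, outer faces 42 mm apart, tops 98 mm above the bench), 0.72 far stop. Stays where left; 1 to 2 N at the collar moves it. A lowered collar's foot is stopped at about 0.2; past 0.52 it can drop again. Box 124 x 74 mm, 72 high.
- lock_collar (a joint): How far the collar is lifted along its lever, m: 0 down, 0.018 at the upper stop; 0.013 or more passes over the gate all the way. Its weight and a light spring draw it down (about 3 N).
- plain_lever (a joint): Lean of the other box's lever, rad: a steel rod with a dark 28 mm ball on top, up to 150 mm above the bench, no collar and no gate. 0 leaning back at the near stop, 0.72 at the far stop. To be left alone.

How it is judged:
By the outcome, as a careful person would: the job done as asked, in the order asked, and still so for the second after the job is handed in, with the robot touching nothing.
It also fails if it takes over 32 s, if anything falls off the work surface, if the arm or the gripper's body presses on something with over 40 N, if the wrist force passes 120 N, or if a joint passes its speed limit or range.

ROBOT

A 7-joint arm with a two-finger parallel gripper is mounted at the origin on a cart in front of the work surface, level with it; the furniture and walls round the work are solid. World frame = base frame: x ahead of the robot, y to its left, z up, the work surface at z = 0. Lengths are in m, angles in rad, forces in N, time in s.
With the tool pointing down it reaches from about 0.4 to 0.85 m from the base axis. Payload 10.4 kg.
Tool frame: the origin (TCP) lies between the finger pads; the fingertips stand 19 mm ahead of it and the grasp point (between the pads) is the TCP; z points along the fingers, y is the line along which they close (so a half turn about z gives the same grasp; the last joint's range is limited). The gripper opens to 87 mm and grips with 3 to 60 N. Pads are 19 mm wide; open, the fingers measure 117 mm over their backs; the gripper's body (75 mm by 190 mm) begins 51 mm behind the grasp point.
Start: joints at [-1.298, 0.332, -0.065, 1.46, 0.022, 1.35, -0.088], TCP at [0.182, 0.598, 0.242] pointing down, gripper open.
Joint ranges: [-2.6, 2.6], [-0.5, 2.12], [-1.47, 1.34], [0.16, 2.42], [-1.27, 4.41], [0.06, 2.06], [-2.6, 2.6]. Speed limits (rad/s): [2.22, 2.22, 2.79, 2.79, 3.14, 3.14, 3.14].

INTERFACE

Orientations are given as a unit quaternion [x, y, z, w].
In Python, from station import env gives the robot as it stands.
- The arm moves only by the tool carry_out, never from a script. Its argument "moves" is a list of rows, each an object with "hand": the finger opening in cm, from 0 to 8.7; "slide": the shift along the tool's x, y, z in cm, a list of three; "twist": the turn about the tool's z in rad. A call has 1 to 5 rows; each row is the pose to reach, as a shift and turn from the pose commanded when the call began, along the tool's axes at that moment; what a row does not reach only later rows make up. A row lasts 1/10 s, in which the tool goes at most 50 mm and 8.59 degrees, less where a joint would pass 70% of its speed; a pose out of reach is approached as far as the arm can. A call with a gripper value outside its range is refused whole. The fingers move at their own pace and stop on an object; "force" is the grip in N (left out, the last holds). Time passes only in rows, so rows that repeat a pose let the fingers close. It gives the time, the measured TCP pose, the force, the opening and the grip force at its end, in the units of the state.
- env.observe(): the state, without advancing time (a new reading comes with each control period).
- env.read_camera(name): name is "side" or "top" or "wrist"; returns (picture, depth): 400x640x3 uint8, red, green, blue; 400x640 float32, m along the optical axis (not along the pixel's ray), 0 where there is no reading.
- env.get_calibration(name): a dict with "vfov" (degrees; the focal length in pixels is half the picture's height over the tangent of half this angle, whatever the lens; pixels are square), "cx", "cy" (the principal point, pixels), "R" (3x3) and "t" (3): a world point X has camera coordinates R X + t. Camera axes: x right, y down, z forward; pixel columns grow to the right and rows downward; lengths in m; the calibration is good to about 2 mm. The wrist camera is an equidistant fisheye: a pixel r from the principal point sees the ray r / f radians off the axis. A picture is of the moment at which its call begins: read the wrist's pose just before it. get_calibration takes no time and is no camera call; for the wrist camera it gives the pose at the moment of the call.
- env.finish_job(): hands the job in; it is judged then, once.
The state is a dict: "time": time; "joint_positions": joint angles; "joint_velocities": joint speeds; "joint_efforts": joint torques, N m; "tcp_pos": TCP position; "ee_rot": TCP orientation; "force": force on the tool from outside, world axes, zero at the start; "moment": the same for the moment, N m; "opening": finger opening in m; "finger_force": force on a finger pad.
Only numpy, scipy, OpenCV 4.12 (cv2) and the standard library are available. Lean on these libraries where they do the work, as an engineer would, in place of code of your own. Each camera call takes 0.05 s, during which the arm holds its last target. There are 200 camera calls.

## Working session

There is one attempt and no reset: what is moved stays moved. The work goes in short steps, Python scripts to look and compute and a tool call to move; the robot and the scene stay as the last step left them, time stands still between calls to the robot, and variables do not carry over. Pictures are saved under pics/ and viewed, at most 10 in all, crops included, and the job is handed in when it is done.

Besides the shell and the picture viewer there is one more tool, called after ">>>" as name(argument=value, ...) on one line, values as JSON. carry_out: Moves the arm, as the interface text tells. Its arguments: {"type":"object","properties":{"moves":{"type":"array","items":{"type":"object","properties":{"hand":{"type":"number"},"slide":{"type":"array","items":{"type":"number"}},"twist":{"type":"number"}}}},"force":{"type":"number"}},"required":["moves"]}

```bash
mkdir -p pics; cat > h.py <<'E'
import numpy as np, cv2
from station import env
def snap(n):
    c=env.get_calibration(n); p,d=env.read_camera(n); np.savez(f'/tmp/{n}.npz',p=p,d=d,**c); cv2.imwrite(f'pics/{n}_{env.observe()["time"]:.2f}.png',p[:,:,::-1]); return p,d,c
def pt(n,u,v,d=None):
    z=np.load(f'/tmp/{n}.npz'); f=200/np.tan(np.radians(float(z['vfov']))/2)
    if d is None: d=z['d'][v,u]
    c=np.array([(u-z['cx'])/f*d,(v-z['cy'])/f*d,d]); return z['R'].T@(c-z['t'])
E
python3 - <<'E'
from h import *
s=env.observe();print(s['time'],s['tcp_pos'],s['ee_rot'])
for n in('side','top'):
    snap(n)
E
ls pics
```

```text
0.0 [0.1821111  0.59751294 0.24075509] [ 1.47362735e-01  9.89082267e-01 -7.00177970e-04 -6.27078738e-05]
side_0.05.png
top_0.10.png
```

View pics/side_0.05.png

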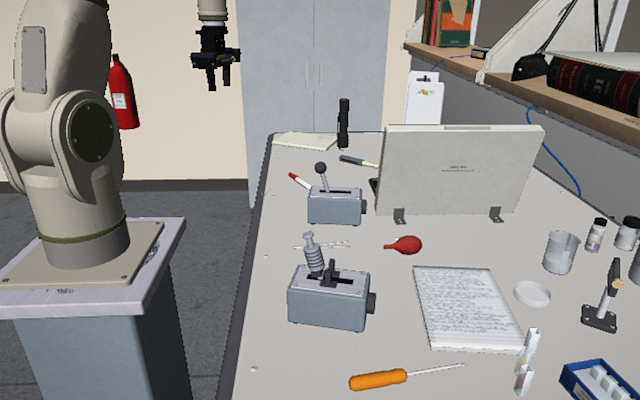

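View pics/top_0.10.png

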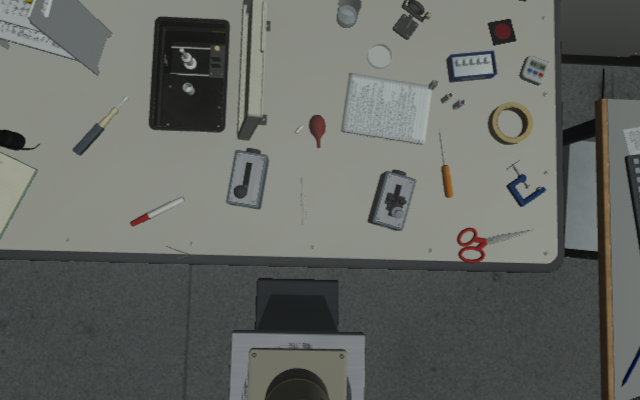

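The side view shows the collar box at about (328,298), with its lever leaning back toward the robot (cap at 308,236). The plain box is at (335,205). In the top view the collar box is at (393,200) and the plain box at (247,178). The lever has to go roughly +x.

```bash
python3 - <<'E'
from h import *
a=cv2.imread('pics/top_0.10.png')[155:245,350:440]; b=cv2.imread('pics/side_0.05.png')[225:335,280:390]
cv2.imwrite('pics/c1.png',np.hstack([cv2.resize(a,(400,400),interpolation=2),cv2.resize(b,(400,400),interpolation=2)]))
E
```

```text
(no output)
```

View pics/c1.png

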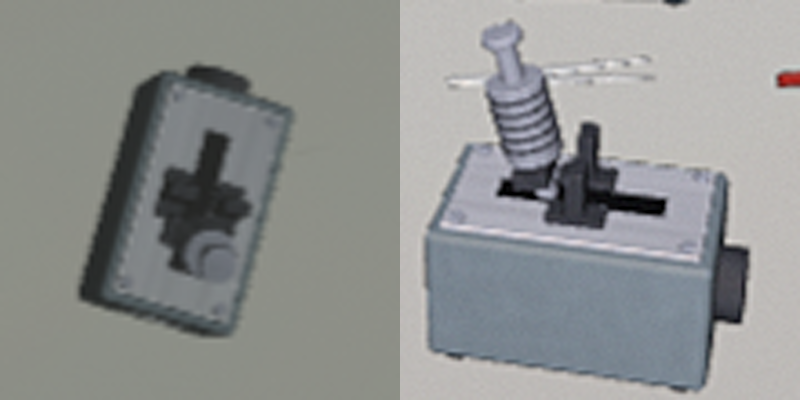

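```bash
python3 - <<'E'
from h import *
def cloud(n,u0,u1,v0,v1):
    z=np.load(f'/tmp/{n}.npz'); f=200/np.tan(np.radians(float(z['vfov']))/2)
    v,u=np.mgrid[v0:v1,u0:u1]; d=z['d'][v,u].astype(float)
    c=np.stack([(u-z['cx'])/f*d,(v-z['cy'])/f*d,d],-1)[d>0]
    return (c-z['t'])@z['R']
for n,w in(('top',(350,440,155,245)),('side',(280,390,225,335))):
    P=cloud(n,*w); t=P[(P[:,2]>.064)&(P[:,2]<.080)]
    r=cv2.minAreaRect(t[:,:2].astype(np.float32)); print(n,len(t),np.median(t[:,2]),r)
    h=P[(P[:,2]>.11)&(P[:,2]<.2)]
    for a in np.arange(.08,.18,.01):
        q=P[(P[:,2]>a)&(P[:,2]<=a+.01)]
        if len(q):print(round(a,2),len(q),q.mean(0).round(4),q.min(0).round(3),q.max(0).round(3))
# corners by plane z=.072
z=np.load('/tmp/top.npz'); f=200/np.tan(np.radians(float(z['vfov']))/2)
def ray(n,u,v,h):
    z=np.load(f'/tmp/{n}.npz'); f=200/np.tan(np.radians(float(z['vfov']))/2)
    r=z['R'].T@np.array([(u-z['cx'])/f,(v-z['cy'])/f,1]); o=-z['R'].T@z['t']; return o+r*(h-o[2])/r[2]
k=90/400
C=[ray('top',350+a*k-.4,155+b*k-.4,.072) for a,b in((168,72),(293,110),(228,333),(105,295))]
print(np.round(C,4),np.mean(C,0)); print([np.linalg.norm(C[i]-C[i-1]) for i in range(4)])
d=(C[0]+C[1]-C[2]-C[3]);print('yaw',np.arctan2(d[1],d[0]))
k=110/400
C=[ray('side',280+a*k-.4,225+b*k-.4,.072) for a,b in((72,143),(325,178),(305,262),(30,230))]
print(np.round(C,4),np.mean(C,0)); print([np.linalg.norm(C[i]-C[i-1]) for i in range(4)])
d=(C[1]+C[2]-C[0]-C[3]);print('yaw',np.arctan2(d[1],d[0]))
# cap in top view
print('cap',ray('top',350+212*.225-.4,155+262*.225-.4,.153))
E
```

```text
top 1466 0.07229805689716406 ((0.4701865315437317, -0.2088606059551239), (0.07424371689558029, 0.12404754757881165), 75.28192138671875)
0.08 19 [ 0.4634 -0.1992  0.0858] [ 0.446 -0.228  0.081] [ 0.478 -0.186  0.09 ]
0.09 65 [ 0.4655 -0.2024  0.0958] [ 0.446 -0.229  0.09 ] [ 0.477 -0.186  0.1  ]
0.1 20 [ 0.4618 -0.205   0.1041] [ 0.45  -0.228  0.1  ] [ 0.475 -0.191  0.11 ]
0.11 13 [ 0.4504 -0.1949  0.114 ] [ 0.437 -0.206  0.111] [ 0.459 -0.19   0.118]
0.12 40 [ 0.4434 -0.1958  0.1269] [ 0.43  -0.214  0.12 ] [ 0.456 -0.188  0.13 ]
0.13 42 [ 0.4472 -0.2005  0.1316] [ 0.438 -0.213  0.13 ] [ 0.454 -0.19   0.135]
0.14 7 [ 0.4318 -0.2     0.1492] [ 0.43  -0.204  0.148] [ 0.438 -0.194  0.15 ]
0.15 51 [ 0.436  -0.1994  0.1524] [ 0.428 -0.208  0.15 ] [ 0.444 -0.191  0.156]
side 2129 0.0724271549769343 ((0.4694332480430603, -0.2093975841999054), (0.07631711661815643, 0.12371256202459335), 74.47210693359375)
0.08 79 [ 0.4608 -0.2174  0.0862] [ 0.439 -0.231  0.08 ] [ 0.476 -0.191  0.09 ]
0.09 204 [ 0.4584 -0.2134  0.0955] [ 0.434 -0.231  0.09 ] [ 0.478 -0.188  0.1  ]
0.1 96 [ 0.4477 -0.2123  0.10
[... 398 characters left out ...]
.152 ] [ 0.427 -0.209  0.15 ] [ 0.442 -0.193  0.154]
[[ 0.537  -0.1916  0.072 ]
 [ 0.5195 -0.257   0.072 ]
 [ 0.4037 -0.2246  0.072 ]
 [ 0.4213 -0.161   0.072 ]] [ 0.47037562 -0.20851572  0.072     ]
[np.float64(0.11976885326585221), np.float64(0.06767578312795554), np.float64(0.12022012585998783), np.float64(0.06598191030043789)]
yaw -0.265767280010574
[[ 0.4227 -0.164   0.072 ]
 [ 0.5355 -0.1968  0.072 ]
 [ 0.5176 -0.2548  0.072 ]
 [ 0.4042 -0.2279  0.072 ]] [ 0.46998829 -0.21087223  0.072     ]
[np.float64(0.0665366223771659), np.float64(0.11745954024892181), np.float64(0.06064558779430076), np.float64(0.1165381870235271)]
yaw -0.25775523271859113
cap [ 0.43666505 -0.19571008  0.153     ]
```

The box centre is at about (0.470, -0.209) with the slot axis at yaw -0.262. The lever leans back about 0.25, which puts the grip at about (0.444, -0.202, 0.117). The tool's y axis is already within 2° of the hinge line. I'll go round at z = 0.24.

>>> carry_out(moves=[{"slide": [-4, -2.6, 0], "twist": -0.03, "hand": 8.7}, {"slide": [-8, -5.2, 0], "twist": -0.03, "hand": 8.7}, {"slide": [-12, -7.8, 0], "twist": -0.03, "hand": 8.7}, {"slide": [-16, -10.4, 0], "twist": -0.03, "hand": 8.7}, {"slide": [-20, -13, 0], "twist": -0.03, "hand": 8.7}])

```text
time: 0.6
tcp_pos: [0.3365, 0.4134, 0.2413]
ee_rot: [0.133, 0.991, -0.0, -0.0]
force: [0.3, -0.2, -0.2]
opening: 0.0867
finger_force: 0.0
```

>>> carry_out(moves=[{"slide": [-3, -3.6, 0], "hand": 8.7}, {"slide": [-6, -7.2, 0], "hand": 8.7}, {"slide": [-9, -10.8, 0], "hand": 8.7}, {"slide": [-12, -14.5, 0], "hand": 8.7}, {"slide": [-14.7, -18.1, 0], "hand": 8.7}])

```text
invalid input
```

>>> carry_out(moves=[{"slide": [-3, -3.6, 0], "twist": 0, "hand": 8.7}, {"slide": [-6, -7.2, 0], "twist": 0, "hand": 8.7}, {"slide": [-9, -10.8, 0], "twist": 0, "hand": 8.7}, {"slide": [-12, -14.5, 0], "twist": 0, "hand": 8.7}, {"slide": [-14.7, -18.1, 0], "twist": 0, "hand": 8.7}])

```text
time: 1.1
tcp_pos: [0.4304, 0.1997, 0.2414]
ee_rot: [0.133, 0.991, 0.0, -0.0]
force: [0.9, 0.6, 0.3]
opening: 0.087
finger_force: 0.0
```

>>> carry_out(moves=[{"slide": [-1.2, -4, 0], "twist": 0, "hand": 8.7}, {"slide": [-2.4, -8, 0], "twist": 0, "hand": 8.7}, {"slide": [-3.6, -12, 0], "twist": 0, "hand": 8.7}, {"slide": [-4.8, -16, 0], "twist": 0, "hand": 8.7}, {"slide": [-6, -20, 0], "twist": 0, "hand": 8.7}])

```text
time: 1.6
tcp_pos: [0.4348, -0.0085, 0.2414]
ee_rot: [0.132, 0.991, 0.0, -0.0]
force: [-0.2, -0.2, -0.2]
opening: 0.0874
finger_force: 0.0
```

>>> carry_out(moves=[{"slide": [-1.2, -4, 0], "twist": 0, "hand": 8.7}, {"slide": [-2.4, -8, 0], "twist": 0, "hand": 8.7}, {"slide": [-3.6, -12, 0], "twist": 0, "hand": 8.7}, {"slide": [-4.8, -16, 0], "twist": 0, "hand": 8.7}, {"slide": [-5.9, -18.4, 0], "twist": 0, "hand": 8.7}])

```text
time: 2.1
tcp_pos: [0.4429, -0.203, 0.2416]
ee_rot: [0.134, 0.991, -0.0, 0.0]
force: [-0.1, 0.0, 0.2]
opening: 0.0872
finger_force: 0.0
```

```bash
python3 - <<'E'
from h import *
s=env.observe();print(s['time'],s['tcp_pos'],s['ee_rot'],s['joint_positions'])
p,d,c=snap('wrist'); print(c)
cv2.imwrite('pics/w.png',p[:,:,::-1])
s=env.observe();print(s['tcp_pos'])
E
```

```text
2.1 [ 0.44285732 -0.20302787  0.24163116] [ 1.33992602e-01  9.90982311e-01 -5.14488516e-05  1.98316852e-04] [-0.41316633 -0.00465733  0.75943136  1.8473619   0.00334834  1.29720044
  1.64735889]
{'vfov': 65.70646984690485, 'cx': 322.71659556254355, 'cy': 197.5164927718579, 'R': array([[ 2.64892764e-01,  9.64277846e-01,  2.44069211e-04],
       [ 9.33411797e-01, -2.56477191e-01,  2.50922036e-01],
       [ 2.42021159e-01, -6.62396146e-02, -9.68007269e-01]]), 't': array([ 0.0787617 , -0.49500417,  0.26975024])}
[ 0.4431657  -0.20592094  0.24174501]
```

View pics/w.png

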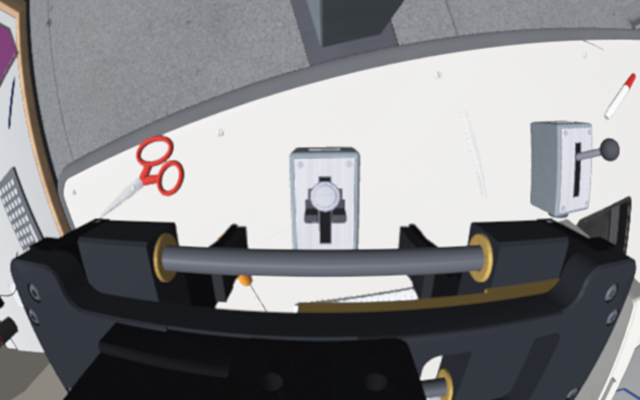

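The wrist view shows the collar box upright in the frame, so the yaw matches. Its cap is at (325,194), and the fingertips at about 232 and 412 are centred on x≈322.

```bash
python3 - <<'E'
from h import *
z=np.load('/tmp/wrist.npz'); f=200/np.tan(np.radians(float(z['vfov']))/2)
def ray(u,v,h):
    a=np.array([u-z['cx'],v-z['cy']]); r=np.hypot(*a); th=r/f
    k=np.array([*(np.sin(th)*a/max(r,1e-9)),np.cos(th)]); r=z['R'].T@k; o=-z['R'].T@z['t']; return o+r*(h-o[2])/r[2]
cap=ray(325,194,.152); print('cap',cap)
A=[ray(*q,.072) for q in((291,158),(359,158))]; print(np.round(A,4))
print('posts',ray(309,214,.098),ray(341,214,.098))
s=env.observe(); print(s['tcp_pos'])
ex=np.array([np.cos(-.262),np.sin(-.262)]);ey=np.array([-ex[1],ex[0]])
for P in (cap,s['tcp_pos'],*A): q=P[:2]-[.470,-.209]; print(q@ex,q@ey)
E
```

```text
cap [ 0.43197707 -0.19854705  0.152     ]
[[ 0.4055 -0.2266  0.072 ]
 [ 0.4238 -0.1597  0.072 ]]
posts [ 0.46017141 -0.22196115  0.098     ] [ 0.46843488 -0.19192137  0.098     ]
[ 0.4431657  -0.20592094  0.24174501]
-0.03943280438390167 0.0002478067648971987
-0.026716070067875422 -0.003976441219481758
-0.05774201076957512 -0.03375751741219529
-0.05736097251411257 0.03567044819606469
```

>>> carry_out(moves=[{"slide": [0.2, 0.4, 2.5], "twist": 0, "hand": 8.7}, {"slide": [0.2, 0.4, 5], "twist": 0, "hand": 8.7}, {"slide": [0.2, 0.4, 7.5], "twist": 0, "hand": 8.7}, {"slide": [0.2, 0.4, 10], "twist": 0, "hand": 8.7}, {"slide": [0.2, 0.4, 12.2], "twist": 0, "hand": 8.7}])

```text
time: 2.65
tcp_pos: [0.4425, -0.1951, 0.1181]
ee_rot: [0.132, 0.991, 0.0, -0.0]
force: [-0.2, 0.1, 0.4]
opening: 0.0874
finger_force: 0.0
```

>>> carry_out(moves=[{"slide": [0, 0, 0], "twist": 0, "hand": 4.5}, {"slide": [0, 0, 0], "twist": 0, "hand": 4}], force=12)

```text
time: 2.85
tcp_pos: [0.4429, -0.1955, 0.1199]
ee_rot: [0.133, 0.991, -0.0, -0.0]
force: [1.1, -0.7, 0.7]
opening: 0.0777
finger_force: 0.0
```

```bash
python3 - <<'E'
from h import *
s=env.observe();print(s['time'],s['tcp_pos'],s['force'],s['opening'])
p,d,c=snap('side')
cv2.imwrite('pics/s2.png',cv2.resize(p[170:345,250:430,::-1],(617,600),interpolation=2))
print(env.observe()['tcp_pos'])
E
```

```text
2.85 [ 0.4428713  -0.19548665  0.1198603 ] [ 1.05593058 -0.72108774  0.70446465] 0.077693139362824
[ 0.44336838 -0.19560417  0.12043739]
```

View pics/s2.png

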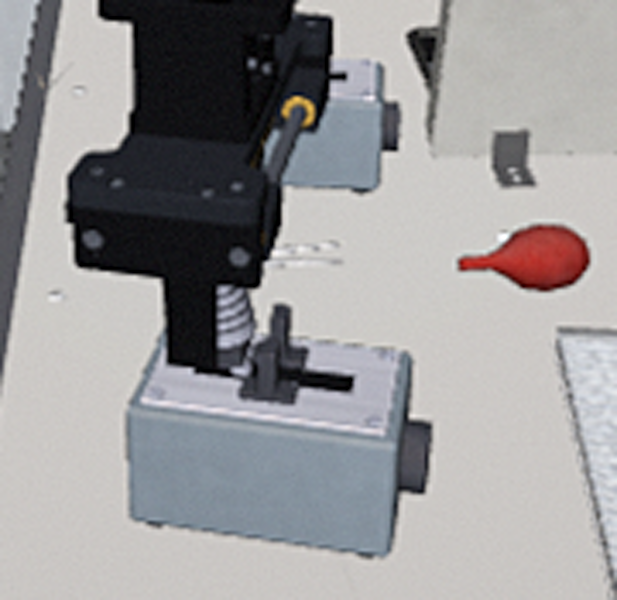

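The near finger is at about (190,330) in the crop, and it looks left of the collar at (232,320). I'll check that with depth.

```bash
python3 - <<'E'
from h import *
ex=np.array([np.cos(-.262),np.sin(-.262)]);ey=np.array([-ex[1],ex[0]])
z=np.load('/tmp/side.npz'); f=200/np.tan(np.radians(float(z['vfov']))/2)
v,u=np.mgrid[225:300,290:350]; d=z['d'][v,u].astype(float)
P=(np.stack([(u-z['cx'])/f*d,(v-z['cy'])/f*d,d],-1)[d>0]-z['t'])@z['R']
q=P[:,:2]-[.470,-.209]; L=np.c_[q@ex,q@ey,P[:,2]]
for n,m in(('finger',L[:,1]<-.028),('collar',np.abs(L[:,1]+.008)<.008)):
  for a in np.arange(.08,.14,.01):
    k=L[m&(L[:,2]>a)&(L[:,2]<=a+.01)]
    if len(k):print(n,round(a,2),len(k),k.min(0).round(4),k.max(0).round(4),np.median(k,0).round(4))
E
```

```text
finger 0.1 65 [-0.0406 -0.0435  0.1012] [-0.0188 -0.0397  0.1099] [-0.0296 -0.0416  0.1056]
finger 0.11 85 [-0.0403 -0.0436  0.1103] [-0.0188 -0.0397  0.1197] [-0.0296 -0.0419  0.1149]
finger 0.12 76 [-0.04   -0.045   0.1202] [-0.0189 -0.0412  0.1299] [-0.0295 -0.0428  0.125 ]
finger 0.13 78 [-0.0411 -0.047   0.1301] [-0.0186 -0.0415  0.1399] [-0.0291 -0.0448  0.1351]
finger 0.14 78 [-0.0402 -0.0487  0.14  ] [-0.0187 -0.0427  0.15  ] [-0.0293 -0.047   0.1443]
collar 0.08 18 [-0.0235 -0.0159  0.0802] [ 0.0035 -0.0008  0.0895] [-0.0122 -0.0146  0.087 ]
collar 0.09 75 [-0.0245 -0.016   0.0905] [ 0.0033 -0.0022  0.0994] [-0.014  -0.0117  0.0964]
collar 0.1 62 [-0.0244 -0.0135  0.1002] [-0.0106 -0.0005  0.1098] [-0.0169 -0.0103  0.1046]
collar 0.11 57 [-0.0248 -0.0134  0.11  ] [-0.0121 -0.0006  0.1196] [-0.0183 -0.0086  0.1148]
collar 0.12 16 [-0.0246 -0.0127  0.1205] [-0.0166 -0.0043  0.125 ] [-0.0218 -0.0104  0.1223]
```

>>> carry_out(moves=[{"slide": [-0.15, -0.55, 0], "twist": 0, "hand": 5}, {"slide": [-0.15, -0.55, 0], "twist": 0, "hand": 4}, {"slide": [-0.15, -0.55, 0], "twist": 0, "hand": 3.4}, {"slide": [-0.15, -0.55, 0], "twist": 0, "hand": 3.4}, {"slide": [-0.15, -0.55, 0], "twist": 0, "hand": 3.4}], force=12)

```text
time: 3.4
tcp_pos: [0.443, -0.201, 0.1196]
ee_rot: [0.132, 0.991, 0.0, 0.0]
force: [-0.0, -0.2, 1.0]
opening: 0.0377
finger_force: 0.0
```

>>> carry_out(moves=[{"slide": [0, 0, 0], "twist": 0, "hand": 2.8}, {"slide": [0, 0, 0], "twist": 0, "hand": 2.2}, {"slide": [0, 0, 0], "twist": 0, "hand": 2.2}, {"slide": [0, 0, 0], "twist": 0, "hand": 2.2}, {"slide": [0, 0, 0], "twist": 0, "hand": 2.2}], force=12)

```text
time: 3.9
tcp_pos: [0.443, -0.2011, 0.1195]
ee_rot: [0.133, 0.991, 0.0, -0.0]
force: [-0.7, -0.5, 0.6]
opening: 0.0257
finger_force: 12.0
```

Gripped at a 26 mm opening, with almost no side load. Now I lift along the lever.

>>> carry_out(moves=[{"slide": [0, 0, 0], "twist": 0, "hand": 2.2}, {"slide": [0.1, 0, -0.4], "twist": 0, "hand": 2.2}, {"slide": [0.2, 0, -0.8], "twist": 0, "hand": 2.2}, {"slide": [0.3, 0, -1.2], "twist": 0, "hand": 2.2}, {"slide": [0.4, 0, -1.55], "twist": 0, "hand": 2.2}], force=20)

```text
time: 4.4
tcp_pos: [0.4388, -0.2, 0.1353]
ee_rot: [0.133, 0.991, 0.0, -0.0]
force: [-0.7, 0.3, -3.5]
opening: 0.0256
finger_force: 20.0
```

>>> carry_out(moves=[{"slide": [0, 0, 0], "twist": 0, "hand": 2.2}])

```text
time: 4.5
tcp_pos: [0.439, -0.2, 0.1354]
ee_rot: [0.132, 0.991, 0.0, 0.0]
force: [-1.0, -1.4, -3.4]
opening: 0.0256
finger_force: 20.0
```

```bash
python3 - <<'E'
from h import *
s=env.observe();print(s['time'],s['tcp_pos'],s['force'],s['moment'],s['opening'])
p,d,c=snap('side')
cv2.imwrite('pics/s3.png',cv2.resize(p[170:345,250:430,::-1],(617,600),interpolation=2))
E
```

```text
4.5 [ 0.4390123  -0.20004258  0.13541666] [-0.99513859 -1.39427147 -3.41820614] [-0.19927684  0.08151654  0.03762599] 0.02558217382889434
```

View pics/s3.png

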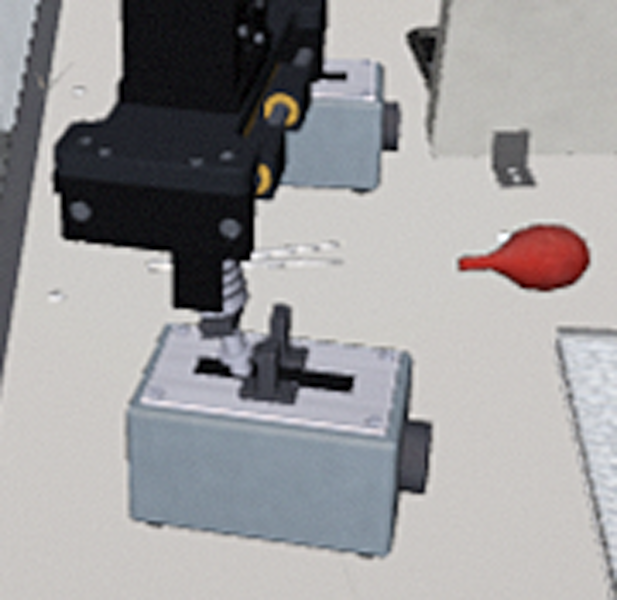

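The collar is up (about -3.4 N, lift about 16 mm) and its foot is visibly above the slot. Next I follow the arc over the gate.

>>> carry_out(moves=[{"slide": [-1.1, 0, -0.2], "twist": 0, "hand": 2.2}, {"slide": [-2.2, 0, -0.34], "twist": 0, "hand": 2.2}, {"slide": [-3.2, 0, -0.38], "twist": 0, "hand": 2.2}, {"slide": [-4.2, 0, -0.34], "twist": 0, "hand": 2.2}, {"slide": [-5.2, 0, -0.24], "twist": 0, "hand": 2.2}])

```text
time: 5.05
tcp_pos: [0.4902, -0.2137, 0.1371]
ee_rot: [0.132, 0.991, 0.0, -0.0]
force: [-2.3, 1.6, -3.3]
opening: 0.0255
finger_force: 20.0
```

>>> carry_out(moves=[{"slide": [-0.9, 0, 0.18], "twist": 0, "hand": 2.2}, {"slide": [-1.7, 0, 0.4], "twist": 0, "hand": 2.2}, {"slide": [-2.2, 0, 0.56], "twist": 0, "hand": 2.2}, {"slide": [-2.5, 0, 0.68], "twist": 0, "hand": 2.2}, {"slide": [-2.5, 0, 0.68], "twist": 0, "hand": 2.2}])

```text
time: 5.55
tcp_pos: [0.5115, -0.2194, 0.1295]
ee_rot: [0.133, 0.991, 0.001, -0.003]
force: [-9.9, 7.7, 1.0]
opening: 0.0252
finger_force: 20.0
```

At the far stop (about 12 N reaction). Next I lower along the lever.

>>> carry_out(moves=[{"slide": [0.15, 0, 0.3], "twist": 0, "hand": 2.2}, {"slide": [0.3, 0, 0.6], "twist": 0, "hand": 2.2}, {"slide": [0.45, 0, 0.9], "twist": 0, "hand": 2.2}, {"slide": [0.55, 0, 1.2], "twist": 0, "hand": 2.2}, {"slide": [0.55, 0, 1.2], "twist": 0, "hand": 2.2}])

```text
time: 6.05
tcp_pos: [0.507, -0.2182, 0.1179]
ee_rot: [0.133, 0.991, 0.001, -0.001]
force: [-7.3, 4.8, 0.5]
opening: 0.0253
finger_force: 20.0
```

>>> carry_out(moves=[{"slide": [0.1, 0, 0], "twist": 0, "hand": 4}, {"slide": [0.1, 0, 0], "twist": 0, "hand": 6}, {"slide": [0.1, 0, 0], "twist": 0, "hand": 8}, {"slide": [0.1, 0, 0], "twist": 0, "hand": 8}, {"slide": [0.1, 0, 0], "twist": 0, "hand": 8}])

```text
time: 6.55
tcp_pos: [0.5074, -0.2188, 0.1188]
ee_rot: [0.133, 0.991, -0.0, 0.0]
force: [0.0, 0.5, 0.4]
opening: 0.0576
finger_force: 0.0
```

>>> carry_out(moves=[{"slide": [0, 0, -2], "twist": 0, "hand": 8}, {"slide": [0, 0, -4], "twist": 0, "hand": 8}, {"slide": [0, 0, -7], "twist": 0, "hand": 8}, {"slide": [0, 0, -11], "twist": 0, "hand": 8}, {"slide": [0, 0, -14], "twist": 0, "hand": 8}])

```text
time: 7.05
tcp_pos: [0.5073, -0.219, 0.2609]
ee_rot: [0.133, 0.991, -0.0, 0.001]
force: [-0.0, -0.9, -0.2]
opening: 0.0794
finger_force: 0.0
```

```bash
python3 - <<'E'
from h import *
s=env.observe();print(s['time'],s['tcp_pos'],s['force'],s['opening'])
p,d,c=snap('side')
cv2.imwrite('pics/s4.png',cv2.resize(p[130:345,250:430,::-1],(502,600),interpolation=2))
ex=np.array([np.cos(-.262),np.sin(-.262)]);ey=np.array([-ex[1],ex[0]])
z=np.load('/tmp/side.npz'); f=200/np.tan(np.radians(float(z['vfov']))/2)
v,u=np.mgrid[215:310,290:390]; d=z['d'][v,u].astype(float)
P=(np.stack([(u-z['cx'])/f*d,(v-z['cy'])/f*d,d],-1)[d>0]-z['t'])@z['R']
q=P[:,:2]-[.470,-.209]; L=np.c_[q@ex,q@ey,P[:,2]]
for a in np.arange(.075,.17,.006):
    k=L[(np.abs(L[:,1])<.018)&(L[:,0]>.008)&(L[:,2]>a)&(L[:,2]<=a+.006)]
    if len(k):print(round(a,3),len(k),k.min(0).round(4),k.max(0).round(4))
E
```

```text
7.05 [ 0.50731468 -0.21899533  0.2608908 ] [-0.03119335 -0.94009987 -0.1837996 ] 0.07943693598308568
0.075 27 [ 0.0081 -0.0177  0.075 ] [0.033  0.0178 0.0803]
0.081 28 [ 0.0168 -0.0175  0.0822] [0.0364 0.0022 0.087 ]
0.087 59 [ 0.0192 -0.0172  0.087 ] [ 0.0409 -0.0062  0.0928]
0.093 54 [ 0.0174 -0.0167  0.0931] [0.0434 0.0019 0.099 ]
0.099 61 [ 0.0195 -0.0136  0.0994] [0.046  0.0034 0.1049]
0.105 58 [ 0.0209 -0.0138  0.1051] [ 4.860e-02 -1.000e-04  1.109e-01]
0.111 61 [ 0.0237 -0.0139  0.1112] [0.0514 0.0031 0.1169]
0.117 73 [ 0.0252 -0.0132  0.1171] [0.0526 0.0075 0.1227]
0.123 99 [ 0.0278 -0.0146  0.123 ] [0.0501 0.0105 0.129 ]
0.129 38 [ 0.0295 -0.0063  0.129 ] [0.049  0.0067 0.1347]
0.135 23 [ 0.0409 -0.0055  0.1354] [0.057  0.0033 0.1399]
0.141 38 [ 0.044  -0.0087  0.1412] [0.0572 0.0085 0.147 ]
0.147 42 [ 0.0417 -0.0097  0.1471] [0.0532 0.0076 0.1512]
```

View pics/s4.png

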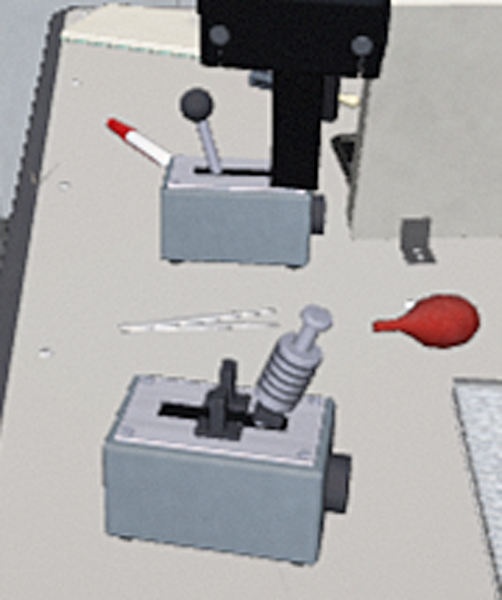

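The side view shows the collar lever leaning forward at the far end, with the cap at (316,318). The collar is down behind the gate: its top is at z≈0.130, which matches a lowered collar. The plain lever is unmoved and the gripper is clear.

```bash
python3 -c "
from station import env
print(env.finish_job())"
```

```text
the job is handed in; nothing more can be done
None
```

The shutter of the collar box is open: I lifted the collar, took the lever over the gate to the far stop, and the collar is back down behind the gate. The plain lever was left untouched, and I handed the job in at about 7 s; no verdict came back.

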